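Clamp a sample cassette with the ratchet cap

ROBOT

A 6-joint arm with a two-finger parallel gripper is mounted at the origin on the work surface. World frame = base frame: x ahead of the robot, y to its left, z up, the work surface at z = 0. Lengths are in mm, angles in rad, forces in N, time in s.
With the tool pointing down it reaches from about 275 to 725 mm from the base axis. Payload 15.9 kg.
Tool frame: the origin (TCP) lies between the finger pads; the fingertips stand robot.tips_ahead ahead of it and the grasp point (between the pads) is the TCP (robot.tips_ahead is the distance from the TCP to the fingertips, in mm); z points along the fingers, y is the direction in which the jaws open and shut (so a half turn about z gives the same grasp; the last joint's range is limited). The gripper opens to 85 mm and grips with 20 to 120 N. Pads are 22 mm wide; open, the fingers measure 114 mm over their backs; the gripper's body (76 mm by 85 mm) begins 54 mm behind the grasp point. The pads swing forward as they close: fully open they stand 13 mm farther back than shut.
Start: joints at [-1.257, 0.213, -0.034, 1.323, 0, 1.571], TCP at [154.331, -475.571, 250.306] pointing down, gripper open.
Joint ranges: [-2.98, 2.98], [-0.74, 1.72], [-1.14, 1.35], [-2.1, 2.04], [-1.57, 1.44], [-3.14, 3.14]. Speed limits (rad/s): [1.89, 1.89, 2.39, 2.57, 3.14, 3.14].

INTERFACE

Orientations are given as a rotation vector (axis times angle).
In Python, from bench import robot gives the robot as it stands.
- The arm moves only by the tool carry_out, never from a script. Its argument "plan" is a list of rows, each a list of 3 entries, a list of its own where there are three numbers: the turn, a rotation vector about the tool's x, y, z as a fraction of full scale, then the shift along the tool's x, y, z as a fraction of full scale, then the opening in per cent of the stroke, from 0 (shut) to 100 (fully open). A call has exactly 5 rows; each row is the pose to reach, as a shift and turn from the pose commanded when the call began, along the tool's axes at that moment; what a row does not reach only later rows make up. Full scale, the value 1, is 20 cm for a shift and pi/2 rad for a turn. A row lasts 1/12 s, in which the tool goes at most 41.7 mm and 7.16 degrees, less where a joint would pass 70% of its speed; a pose out of reach is approached as far as the arm can. A call with a number of a shift or a turn outside -1 to 1 is refused whole. A call with a gripper value outside its range is refused whole. The fingers move at their own pace and stop on an object; "force" is the grip in N (left out, the last holds). Time passes only in rows, so rows that repeat a pose let the fingers close, or fill a call up. It gives the time, the measured TCP pose, the force and the opening at its end, in the units of the state.
- robot.state(): the state, without advancing time (a new reading comes with each control period).
- robot.camera(name): name is "scene" or "side" or "wrist"; returns a dict with "pixels" (400x640x3 uint8, blue, green, red), "camera_matrix" (3x3 intrinsics, pixels), "dist_coeffs" ([k1, k2, p1, p2, k3] as OpenCV has them; the pictures are not rectified), "R" (3x3) and "t" (3): a world point X has camera coordinates R X + t. Camera axes: x right, y down, z forward; pixel columns grow to the right and rows downward; lengths in mm; the calibration is good to about 2 mm. A picture is of the moment at which its call begins. There is no depth.
- robot.hand_in(): hands the job in, once; it reports no verdict.
The state is a dict: "t": time; "joint_pos": joint angles; "qd": joint speeds; "tau": joint torques, N m; "ee_pos": TCP position; "eef_rot": TCP orientation; "contact_force": force on the tool from outside, world axes, zero at the start; "torque": the same for the moment, N m; "finger_gap": opening from 0.0 (shut) to 1.0 (fully open).
Only numpy, scipy, OpenCV 4.12 (cv2) and the standard library are available. Lean on these libraries where they do the work, as an engineer would, in place of code of your own. Each camera call takes 0.05 s, during which the arm holds its last target.

TASK

Push the sample cassette with the orange tab along its channel gently until it is fully home against the stop, and leave it there. Then tighten the clamp by turning the ribbed cap clockwise until its slip clutch has clicked three times (the cap's yellow line is 60 degrees past the collar's red line) and stop before the sixth click, letting your grip sink with the cap so that you neither press on it nor hold it up (held up, it clicks before the clamp grips, which spoils the job), and the cassette ends up held firmly but not crushed; then let go. Leave everything else on the bench alone.

Things in the scene. Friction and masses are not known exactly. Their poses are not given: they have to be found in the camera images.
- jig: The fixed clamping jig, blue base with aluminium rails. Origin: on the table under the clamp axis (upright axis of screw and cap). +x is the way the cassette slides in, z up. A channel 58 mm wide between rails (8 mm thick, tops 29 mm above the table) runs along x from x = -150 mm, where it is open, to the stop.
- bed: The steel floor of the channel on which the cassette slides; origin the same as the jig's, top face 20 mm above the table.
- stop: The rigid orange stop block across the far end of the channel; origin the same as the jig's. The face that the cassette meets is at x = +45 mm of the jig. It is delicate: meet it at 20 mm/s or slower and with less than 20 N.
- bridge_top (a point): Point on the clamp axis on top of the fixed aluminium bridge that spans the channel (34 mm along x, 108 mm along y, top 58 mm above the table). The clamp screw passes through it: above are the collar and the cap, below is the white foot, 18 mm across, that comes down on the cassette.
- cassette: The loose sample cassette with the ORANGE tab, 0.2 to 0.33 kg: an aluminium plate 140 (x) x 55 (y) x 10 mm in the channel, 25 to 50 mm short of the stop at the start. Origin: middle of its underside; +x points to the stop. Fully home (far end on the stop) its origin is at x = -25 mm of the jig. It slides with about 1 to 3 N.
- tab (a point): Point on the cassette's orange upright tab, half-way across it and 26 mm above the plate's top (56 mm above the table). The tab measures 12 mm (x) x 14 mm (y) and rises 43 mm above the plate; it stands at x = -62 mm of the cassette, on its centre line. Push it from its -x side.
- pad (a point): Steel pad on top of the cassette, at x = +25 mm of it, on which the clamp foot presses when the cassette is home. The foot starts some millimetres above it (not measured). The slipping clutch gives about 20 N here; what presses down on the cap comes on top of that, and what holds it up is missing, so that the clutch clicks too early. 5 N either way is harmless.
- cap_grip (a point): Point on the clamp axis, fixed to the jig, 102 mm above the table, at the height to grip the ratchet cap: an upright ribbed black cylinder 36 mm across, 36 mm tall, top 111 to 115 mm above the table at the start, yellow line on top and side. It is turned clockwise seen from above, in several short strokes with a new grip each; anticlockwise loosens the screw.
- cap (a joint): Slip of the clutch, rad: the cap's clockwise turn against the collar under it (white, 46 mm across, red line, top 1 mm below the cap). 0 at the start (lines meet). Until the clutch slips, cap, collar and foot turn and sink together, 1 to 4 mm per rad (not given: feel it): 1.3 to 2.7 rad free (0.06 N m), then torque rises; at 0.11 N m only the cap turns, nothing sinks. One click = 0.35 rad.
- objective: Bystander: a brass microscope objective standing upright beside the jig, 32 mm across, 42 mm tall; origin under its middle.
- spare: Bystander: a spare cassette with a BLUE tab lying on the table beside the jig, same size as the one to be clamped; not to be used; origin under its middle.
- bottle: Bystander: a clear glass bottle with a red cap, 72 mm across, 130 mm tall; origin under its middle.
- dish: Bystander: a clear shallow round dish, 90 mm across, 16 mm tall; origin under its middle.
- driver_grip (a point): Bystander: middle of the handle of a red-handled screwdriver, 170 mm long, lying.
- slidebox: Bystander: a blue slide box 85 x 100 x 35 mm; origin under its middle.
- jar: Bystander: an amber glass jar with a white lid, 48 mm across, 55 mm tall; origin under its middle.

How it is judged (in metres and radians):
On the way, in this order (a step that is already met when the one before it is completed fails the run):
1. the cassette is home (within 2 mm), lying flat, before the clutch slips (x of cassette in the frame of jig above -0.0272 m and height (world z) of cassette below 0.0225 m and angle between the x axis of cassette and the x axis of jig, either way round below 0.08 rad and value of joint cap below 0.3 rad), for 0.2 s.
2. the clutch has clicked three times with the cassette home (x of cassette in the frame of jig above -0.0272 m and height (world z) of cassette below 0.0225 m and angle between the x axis of cassette and the x axis of jig, either way round below 0.08 rad and value of joint cap above 1 rad), for 0.1 s.
At the end, for the whole second after the job is handed in: The cassette with the orange tab lies flat in the channel within 2 mm of the stop, at rest, pressed on the bed with more than 17 N by the clamp (its weight included), and the clutch has slipped at least 1.0 rad (three clicks) and less than 2.1 rad (six clicks) (all of step 2 and value of joint cap below 2.1 rad and contact force between cassette and bed above 17 N and linear speed of cassette below 0.01 m/s); the robot touches nothing.
It fails at once if the clutch slips to the sixth click (2.1 rad) (value of joint cap above 2.1 rad).
It fails at once if the cassette is rammed against the stop with more than 20 N (contact force between cassette and stop above 20 N).
It fails at once if the cassette is pressed on the bed with more than 33 N (glass crushed) (contact force between cassette and bed above 33 N).
It fails at once if the clutch clicks early: it has slipped more than half a click (0.2 rad) while the cassette is pressed on the bed with less than 16 N (the cap was held up) (value of joint cap above 0.2 rad and contact force between cassette and bed below 16 N).
It fails at once if anything else on the bench is moved more than 15 mm (distance of any of objective, spare, bottle, dish, driver_grip, slidebox, jar from where it was at the start of the episode above 0.015 m).
It also fails if it takes over 70 s, if anything falls off the work surface, if the arm or the gripper's body presses on something with over 40 N, if the wrist force passes 120 N, or if a joint passes its speed limit or range.

## Working session

There is one attempt and no reset: what is moved stays moved. The work goes in short steps, Python scripts to look and compute and a tool call to move; the robot and the scene stay as the last step left them, time stands still between calls to the robot, and variables do not carry over. Pictures are saved under pics/ and viewed, and the job is handed in when it is done.

Besides the shell and the picture viewer there is one more tool, called after ">>>" as name(argument=value, ...), one argument or row to a line, values as JSON. carry_out: Moves the arm, as the interface text tells. Shift numbers are shares of 20 cm and turn numbers shares of pi/2 rad, none past 1 either way. Its arguments: {"type":"object","properties":{"plan":{"type":"array"},"force":{"type":"number"}},"required":["plan"]}

```bash
ls; mkdir -p pics; python3 - <<'E'
from bench import robot
import cv2,json
print(robot.state(), robot.tips_ahead)
for n in ["scene","side","wrist"]:
    c=robot.camera(n); cv2.imwrite(f"pics/{n}0.png",c["pixels"]); print(n,c["camera_matrix"],c["dist_coeffs"],c["R"],c["t"])
E
```

```text
pics
{'t': 0.0, 'joint_pos': array([-1.25699988e+00,  2.13378595e-01, -3.50513086e-02,  1.32350354e+00,
       -1.06178521e-06,  1.57081002e+00]), 'qd': array([ 0.0005335 ,  0.00106946,  0.00061585, -0.00077155,  0.0012173 ,
        0.00046425]), 'tau': array([ 2.19738009e-03, -6.86168861e+01,  4.87122416e+01,  1.74794201e-02,
        2.68069525e-04,  1.55334527e-05]), 'ee_pos': array([ 154.23749295, -475.28188853,  249.8080311 ]), 'eef_rot': array([-3.10189769e+00, -4.90693746e-01,  2.80659914e-04]), 'contact_force': array([-0.00375984,  0.25151307, -0.51384731]), 'torque': array([0.0318828 , 0.01059678, 0.03932666]), 'finger_gap': 1.0033432749013487} 19.0
scene [[439.99975483   0.         321.13234964]
 [  0.         439.99975483 201.25590475]
 [  0.           0.           1.        ]] [0.00123134 0.         0.         0.         0.        ] [[-0.57269951  0.81969552  0.01070161]
 [ 0.65796055  0.4674081  -0.59043847]
 [-0.48898179 -0.33110259 -0.8070117 ]] [ 332.68886705 -267.26284838 1567.53574083]
side [[425.35041552   0.         320.00654294]
 [  0.         425.35041552 204.42676617]
 [  0.           0.           1.        ]] [-0.11311691  0.          0.          0.          0.        ] [[ 0.96429006 -0.26419774 -0.01855336]
 [-0.16924121 -0.56079441 -0.81047334]
 [ 0.2037206   0.78467138 -0.58548163]] [-505.97290131  145.96438394 1375.73243239]
wrist [[350.48948546   0.         323.83096013]
 [  0.         350.48948546 199.09117257]
 [  0.           0.           1.        ]] [-0.02601179  0.          0.          0.          0.        ] [[ 0.30893728 -0.95108142 -0.00137299]
 [-0.90289521 -0.29373815  0.31384413]
 [-0.29889462 -0.09571849 -0.94947353]] [-498.97670836  -40.53474462  380.89064861]
```

View pics/scene0.png

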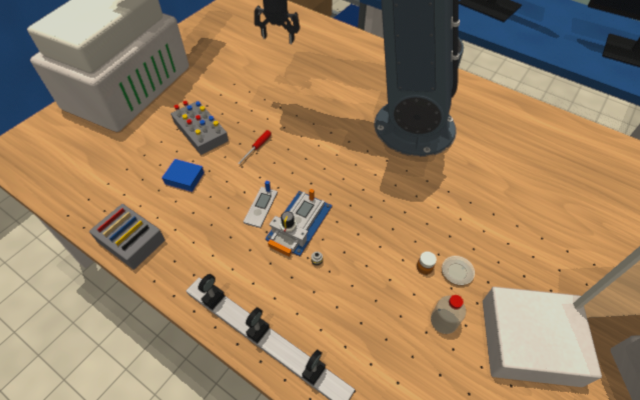

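View pics/side0.png

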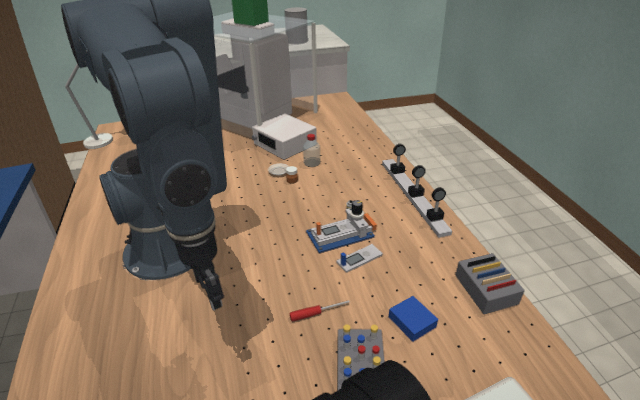

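View pics/wrist0.png

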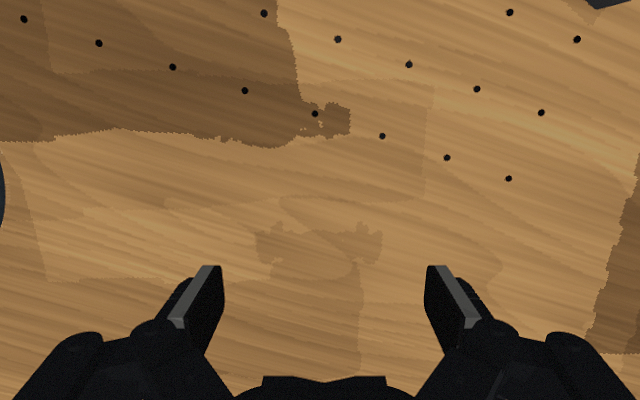

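Scene: the jig is around (300,220), with the orange tab at (311,194), the cap at (288,217) and the stop at (280,247). In the side view the cap is near (356,207) and the tab near (319,228). I'll zoom in and triangulate.

```bash
cat > h.py <<'E'
import numpy as np, cv2
from bench import robot
from scipy.spatial.transform import Rotation as Ro
def ray(c,px):
    u=cv2.undistortPoints(np.array([[px]],float),np.array(c["camera_matrix"]),np.array(c["dist_coeffs"]))[0,0]
    R=np.array(c["R"]);t=np.array(c["t"]); return -R.T@t, R.T@np.array([u[0],u[1],1])
def onz(c,px,z):
    o,d=ray(c,px); return o+d*(z-o[2])/d[2]
def tri(c1,p1,c2,p2):
    a,d=ray(c1,p1);b,e=ray(c2,p2);d/=np.linalg.norm(d);e/=np.linalg.norm(e)
    s=np.linalg.lstsq(np.c_[d,-e],b-a,rcond=None)[0]; p=a+d*s[0];q=b+e*s[1]
    return (p+q)/2,np.linalg.norm(p-q)
def proj(c,X):
    return cv2.projectPoints(np.array(X,float).reshape(-1,3),cv2.Rodrigues(np.array(c["R"]))[0],np.array(c["t"]),np.array(c["camera_matrix"]),np.array(c["dist_coeffs"]))[0][:,0]
def crop(img,x0,y0,w,h,f,name):
    cv2.imwrite(name,cv2.resize(img[y0:y0+h,x0:x0+w],None,fx=f,fy=f,interpolation=cv2.INTER_CUBIC))
E
python3 - <<'E'
from h import *
s=robot.camera("scene");d=robot.camera("side")
print(tri(s,(287,214),d,(356,204)),tri(s,(311,191),d,(318,222)),robot.state()["t"])
crop(s["pixels"],230,165,110,100,7,"pics/sc1.png");crop(d["pixels"],290,190,110,90,7,"pics/sd1.png")
E
```

```text
(array([622.37752438, -87.08136152, 112.38981614]), np.float64(1.6452198511478693)) (array([494.25079297, -96.6440516 ,  73.98036638]), np.float64(2.563100040638719)) 0.25
```

View pics/sc1.png

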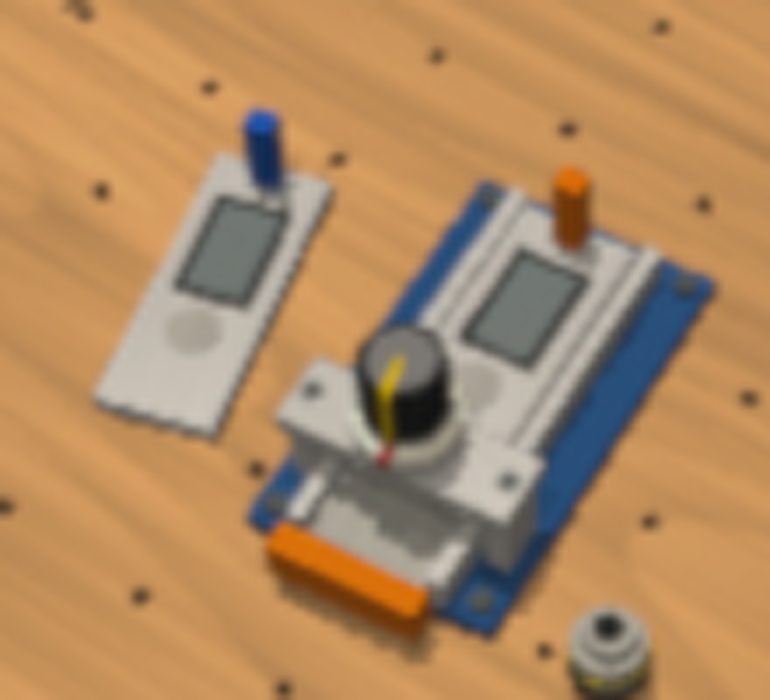

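View pics/sd1.png

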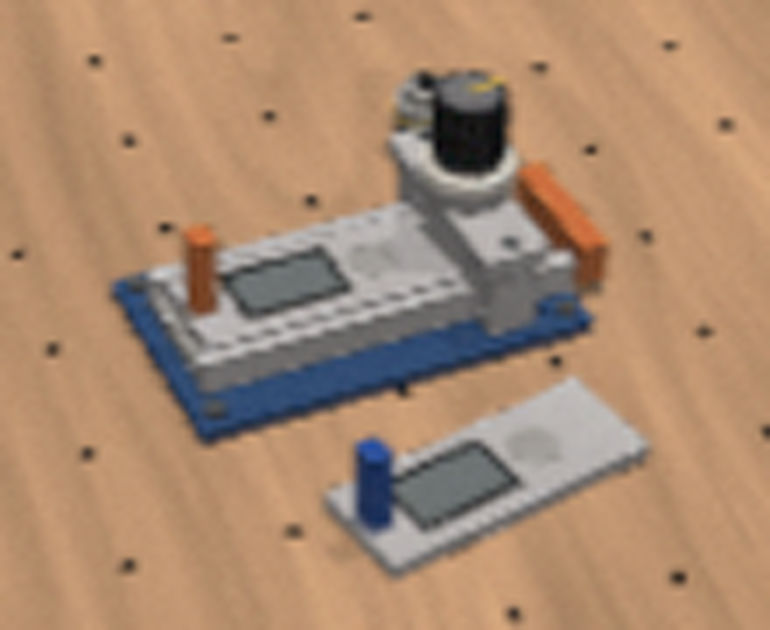

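```bash
python3 - <<'E'
from h import *
s=robot.camera("scene");d=robot.camera("side")
S=lambda x,y:(230+(x+.5)/7-.5,165+(y+.5)/7-.5)
D=lambda x,y:(290+(x+.5)/7-.5,190+(y+.5)/7-.5)
print("captop",tri(s,S(403,358),d,D(470,92)));print("tabtop",tri(s,S(572,178),d,D(201,234)))
c=[onz(s,S(*p),8) for p in [(485,183),(715,287),(490,635),(250,520)]]
for p in c: print(p)
for a,b in [(0,3),(1,2)]:
    v=c[b]-c[a];print(np.degrees(np.arctan2(v[1],v[0])),np.linalg.norm(v))
c=[onz(d,D(*p),8) for p in [(113,290),(205,440),(592,322)]]
for p in c: print(p)
v=c[2]-c[1];print(np.degrees(np.arctan2(v[1],v[0])),np.linalg.norm(v))
st=robot.state();print(Ro.from_rotvec(st["eef_rot"]).as_matrix(),st["ee_pos"])
w=robot.camera("wrist");R=np.array(w["R"]);print("wristcam pos",-R.T@w["t"])
E
```

```text
captop (array([626.75158017, -82.68244792, 113.39953341]), np.float64(0.7898536854038485))
tabtop (array([492.44625741, -99.15785864,  73.2221195 ]), np.float64(1.6955626427084518))
[ 475.88508709 -158.77406074    8.        ]
[463.6493844  -42.47097637   8.        ]
[659.61381208 -19.5449185    8.        ]
[ 673.51405356 -132.9441567     8.        ]
7.446291549530767 199.30978984751144
6.672753000039368 197.3009403016474
[461.56414979 -49.54748248   8.        ]
[ 475.97623892 -164.72235418    8.        ]
[ 672.45480252 -137.48333826    8.        ]
7.892950904096381 198.35773224958032
[[ 9.51166921e-01  3.08676985e-01 -8.92636125e-05]
 [ 3.08676998e-01 -9.51166885e-01  2.60754611e-04]
 [-4.41564507e-06 -2.75574784e-04 -9.99999962e-01]] [ 154.30021354 -475.50049883  250.19459622]
wristcam pos [ 231.43371463 -450.1196519   374.00151186]
```

>>> carry_out(
  plan=[
    [[0, 0, 0], [0.18, -0.07, 0], 100],
    [[0, 0, 0], [0.37, -0.15, 0], 100],
    [[0, 0, 0], [0.56, -0.22, 0], 100],
    [[0, 0, 0], [0.74, -0.3, 0], 100],
    [[0, 0, 0], [0.93, -0.37, 0], 100],
  ],
)

```text
t: 0.82
ee_pos: [309.2, -346.2, 250.5]
eef_rot: [3.103, 0.49, 0.0]
contact_force: [-0.6, -0.1, 0.4]
finger_gap: 0.999
```

>>> carry_out(
  plan=[
    [[0, 0, 0], [0.18, -0.07, 0], 100],
    [[0, 0, 0], [0.37, -0.15, 0], 100],
    [[0, 0, 0], [0.56, -0.22, 0], 100],
    [[0, 0, 0], [0.74, -0.3, 0], 100],
    [[0, 0, 0], [0.93, -0.37, 0], 100],
  ],
)

```text
t: 1.23
ee_pos: [463.6, -218.2, 250.5]
eef_rot: [3.103, 0.491, 0.0]
contact_force: [0.6, -1.3, 0.5]
finger_gap: 0.999
```

>>> carry_out(
  plan=[
    [[0, 0, 0.06], [0.18, -0.07, 0], 0],
    [[0, 0, 0.12], [0.37, -0.15, 0], 0],
    [[0, 0, 0.12], [0.56, -0.22, 0], 0],
    [[0, 0, 0.12], [0.74, -0.3, 0], 0],
    [[0, 0, 0.12], [0.93, -0.37, 0], 0],
  ],
)

```text
t: 1.65
ee_pos: [617.7, -90.3, 250.3]
eef_rot: [3.135, 0.197, 0.0]
contact_force: [-0.0, -1.0, 0.6]
finger_gap: 0.296
```

```bash
python3 - <<'E'
from h import *
w=robot.camera("wrist");cv2.imwrite("pics/w1.png",w["pixels"])
st=robot.state();print(st); print(Ro.from_rotvec(st["eef_rot"]).as_matrix())
E
```

```text
{'t': 1.7, 'joint_pos': array([-1.38422796e-01,  4.91740615e-01,  3.57276921e-01,  1.43663576e+00,
        1.86022667e-03,  2.87446285e+00]), 'qd': array([-0.06081162, -0.04659263, -0.11357186, -0.06764538, -0.00345884,
       -0.1068085 ]), 'tau': array([ -24.93886292, -110.93608618,   47.61953831,    2.54224397,
         -2.33090021,   -0.96748095]), 'ee_pos': array([621.76415644, -86.06320945, 248.63103003]), 'eef_rot': array([-3.13321041e+00, -2.01911425e-01, -1.21997972e-04]), 'contact_force': array([-1.86497418,  5.92807979, -2.60436161]), 'torque': array([0.31104097, 0.114768  , 0.00493785]), 'finger_gap': 0.2078468511021486}
[[ 9.91728722e-01  1.28351628e-01 -4.35519819e-05]
 [ 1.28351481e-01 -9.91726952e-01  1.88425816e-03]
 [ 1.98655928e-04 -1.87426290e-03 -9.99998224e-01]]
```

View pics/w1.png

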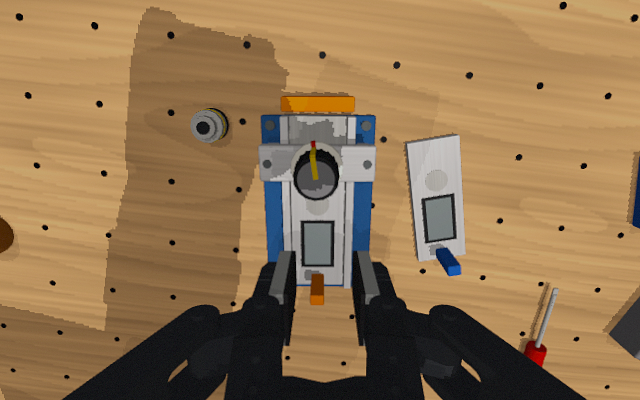

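The wrist view shows the cap at about (316,175), the bridge screws at (267,163) and (368,164), the stop at y≈104 and the tab at about (317,289). Next I'll refine the pose with the arm at rest.

```bash
python3 - <<'E'
from h import *
w=robot.camera("wrist")
w=robot.camera("wrist")
crop(w["pixels"],240,85,160,110,5,"pics/w2.png");crop(w["pixels"],270,210,100,100,6,"pics/w3.png")
import pickle;pickle.dump({k:np.array(v) for k,v in w.items()},open("w2.pkl","wb"))
st=robot.state();print(st["ee_pos"],st["eef_rot"],st["t"],st["contact_force"],st["torque"])
E
```

```text
[617.92661216 -90.15852115 248.90351768] [-3.13465078e+00 -2.01586275e-01  2.21927868e-03] 1.8 [-1.12385168 -0.48203435 -0.22196716] [ 0.00399598 -0.00618836  0.03131535]
```

View pics/w2.png

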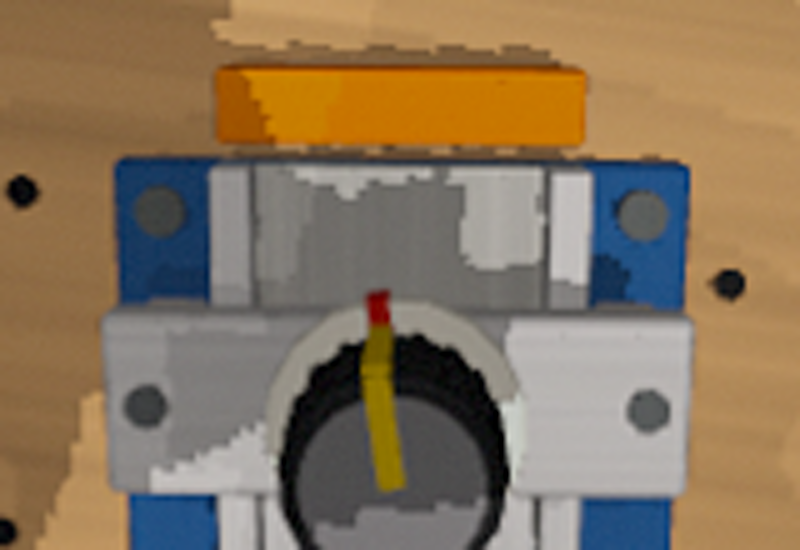

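View pics/w3.png

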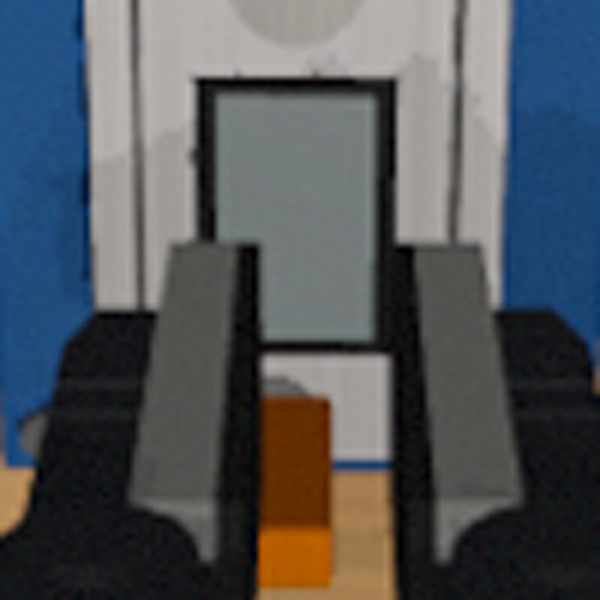

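```bash
python3 - <<'E'
from h import *
import pickle
w=pickle.load(open("w2.pkl","rb"))
P=lambda x,y:(240+(x+.5)/5-.5,85+(y+.5)/5-.5)
Q=lambda x,y:(270+(x+.5)/6-.5,210+(y+.5)/6-.5)
for z in(58,59.5):
  a=onz(w,P(146,406),z);b=onz(w,P(648,410),z);v=a-b;print("mid",(a+b)/2,np.linalg.norm(v),np.degrees(np.arctan2(v[1],v[0]))-90)
a,b=onz(w,P(160,211),8),onz(w,P(643,213),8);v=a-b;print("bolts",np.degrees(np.arctan2(v[1],v[0]))-90,(a+b)/2)
# rail inner edge lines on crop3
for p,q in[((86,60),(95,310)),((511,60),(503,240))]:
  a=onz(w,Q(*q),29);b=onz(w,Q(*p),29);v=b-a;print("rail",np.degrees(np.arctan2(v[1],v[0])),a,b)
# bridge corner y: 
a,b=onz(w,P(103,320),58),onz(w,P(694,320),58);print("bridge edge",a,b,np.linalg.norm(a-b),(a+b)/2)
c,d=onz(w,P(112,488),58),onz(w,P(686,494),58);print((c+d)/2,(a+b+c+d)/4)
# stop face edge bottom of orange top
a,b=onz(w,P(217,143),40),onz(w,P(585,145),40);print("stop",a,b,np.linalg.norm(a-b))
# tab top: crop3 top face lower: (260..330, 527..588)
print("tabtop",onz(w,Q(295,557),73),onz(w,Q(260,527),73),onz(w,Q(330,588),73))
# cap top disc
g=w["pixels"]; cv2.imwrite("pics/cap.png",cv2.resize(g[130:215,280:355],None,fx=8,fy=8,interpolation=cv2.INTER_CUBIC))
E
```

```text
mid [627.59955555 -82.03235555  58.        ] 92.03840770148743 6.979963369298844
mid [627.94543932 -82.01040429  59.5       ] 91.59902741203118 6.979963369298886
bolts 7.2012299880606605 [657.00563625 -78.52228148   8.        ]
rail 7.262434739210847 [510.38335436 -59.2309181   29.        ] [559.14374754 -53.01705872  29.        ]
rail 6.680260808798665 [ 534.10939744 -131.0043167    29.        ] [ 568.82952553 -126.93776519   29.        ]
bridge edge [636.84191632 -27.35256319  58.        ] [ 650.65875264 -133.13933336   58.        ] 106.68526471952408 [643.75033448 -80.24594828  58.        ]
[611.98405127 -84.38544791  58.        ] [627.86719288 -82.3156981   58.        ]
stop [668.87905207 -42.98350961  40.        ] [ 677.32899561 -110.56136571   40.        ] 68.10409812191496
tabtop [493.06957331 -98.94645525  73.        ] [498.09748685 -92.47065673  73.        ] [ 487.787317   -105.51938748   73.        ]
```

View pics/cap.png

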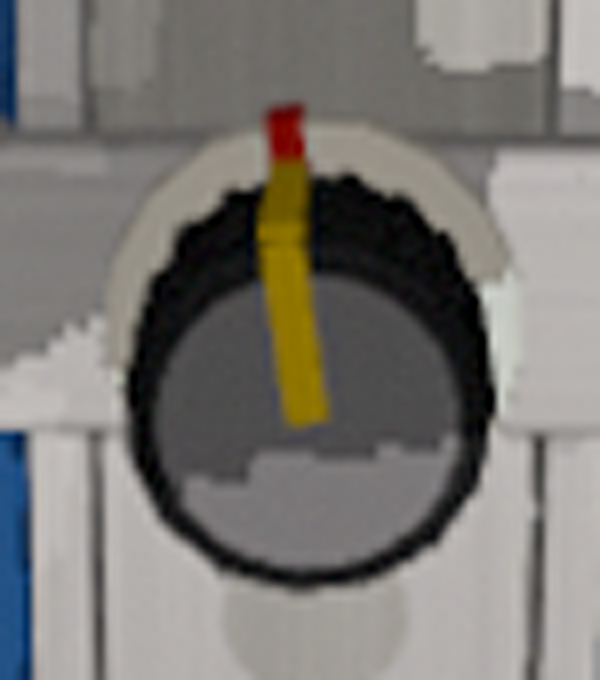

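>>> carry_out(
  plan=[
    [[0, 0, 0], [-0.18, -0.01, 0], 0],
    [[0, 0, 0], [-0.37, -0.02, 0], 0],
    [[0, 0, 0], [-0.56, -0.04, 0], 0],
    [[0, 0, 0], [-0.75, -0.05, 0], 0],
    [[0, 0, 0], [-0.75, -0.05, 0.15], 0],
  ],
)

```text
t: 2.22
ee_pos: [462.9, -102.2, 225.2]
eef_rot: [3.133, 0.194, 0.01]
contact_force: [1.6, 0.5, 1.3]
finger_gap: 0.0
```

```bash
python3 - <<'E'
from h import *
w=robot.camera("wrist");w=robot.camera("wrist")
cv2.imwrite("pics/w4.png",w["pixels"])
for i in range(2):
  st=robot.state();print(st["ee_pos"],st["eef_rot"],st["t"],st["contact_force"],st["finger_gap"])
  robot.camera("side")
import pickle
c=pickle.load(open("w2.pkl","rb")); print(onz(c,(318.3,182.1),113))
E
```

```text
[ 463.54563897 -101.35584119  218.50293414] [-3.13494904 -0.19413339  0.00415894] 2.3167 [-0.47466361 -0.01768372  0.47069469] -0.0037624043427366308
[ 465.04042103 -101.35257398  219.96399852] [-3.13514467e+00 -1.94858762e-01  2.57381033e-03] 2.3667 [ 0.33614201 -0.15367795  0.87365273] 0.0035271059807869837
[627.83314434 -82.25536948 113.        ]
```

View pics/w4.png

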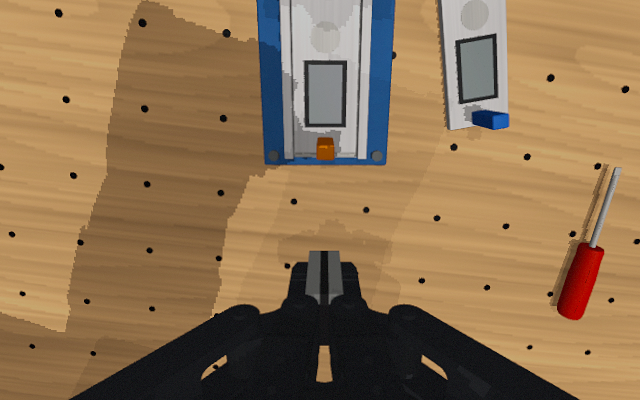

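The shut fingers line up with the tab at (326,148), about 10 mm behind it. Descending now.

>>> carry_out(
  plan=[
    [[0, 0, 0], [0, 0, 0.2], 0],
    [[0, 0, 0], [0, 0, 0.4], 0],
    [[0, 0, 0], [0, 0, 0.6], 0],
    [[0, 0, 0], [0, 0, 0.75], 0],
    [[0, 0, 0], [0, 0, 0.8], 0],
  ],
)

```text
t: 2.83
ee_pos: [465.4, -100.7, 57.1]
eef_rot: [-3.134, -0.197, 0.007]
contact_force: [-0.8, 0.2, -1.4]
finger_gap: 0.0
```

>>> carry_out(
  plan=[
    [[0, 0, 0], [0.005, 0, 0], 0],
    [[0, 0, 0], [0.01, 0, 0], 0],
    [[0, 0, 0], [0.015, 0, 0], 0],
    [[0, 0, 0], [0.02, 0, 0], 0],
    [[0, 0, 0], [0.025, 0, 0], 0],
  ],
)

```text
t: 3.25
ee_pos: [472.7, -100.6, 61.8]
eef_rot: [3.135, 0.197, 0.004]
contact_force: [-0.3, 1.0, 0.6]
finger_gap: -0.002
```

```bash
python3 - <<'E'
from h import *
w=robot.camera("wrist")
cv2.imwrite("pics/w5.png",w["pixels"])
st=robot.state();print(st["ee_pos"],st["eef_rot"],st["t"],st["contact_force"],st["finger_gap"])
E
```

```text
[ 472.56227028 -100.54151797   61.48604246] [3.13485761 0.19671059 0.00315132] 3.3 [ 1.27721312  0.01700542 -0.85898084] -0.0012634745358245205
```

View pics/w5.png

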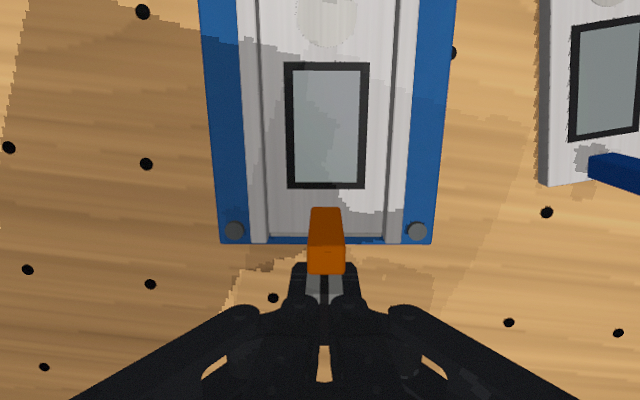

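>>> carry_out(
  plan=[
    [[0, 0, 0], [0.015, 0, 0], 0],
    [[0, 0, 0], [0.03, 0, 0], 0],
    [[0, 0, 0], [0.045, 0, 0], 0],
    [[0, 0, 0], [0.06, 0, 0], 0],
    [[0, 0, 0], [0.075, 0, 0], 0],
  ],
)

```text
t: 3.72
ee_pos: [486.5, -98.4, 60.3]
eef_rot: [-3.135, -0.197, 0.001]
contact_force: [-4.2, -1.3, 2.2]
finger_gap: -0.003
```

>>> carry_out(
  plan=[
    [[0, 0, 0], [0.015, 0, 0], 0],
    [[0, 0, 0], [0.03, 0, 0], 0],
    [[0, 0, 0], [0.045, 0, 0], 0],
    [[0, 0, 0], [0.06, 0, 0], 0],
    [[0, 0, 0], [0.075, 0, 0], 0],
  ],
)

```text
t: 4.13
ee_pos: [501.5, -96.6, 60.2]
eef_rot: [-3.135, -0.197, 0.0]
contact_force: [-2.3, -1.2, 1.7]
finger_gap: -0.005
```

```bash
python3 - <<'E'
from h import *
w=robot.camera("wrist")
cv2.imwrite("pics/w6.png",w["pixels"])
st=robot.state();print(st["ee_pos"],st["eef_rot"],st["t"],st["contact_force"],st["finger_gap"])
E
```

```text
[502.11022847 -96.50926238  60.29746042] [-3.13536579e+00 -1.96839697e-01 -8.51113543e-04] 4.1833 [-0.48515448 -0.30094642 -1.47666581] -0.0009520470147718768
```

View pics/w6.png

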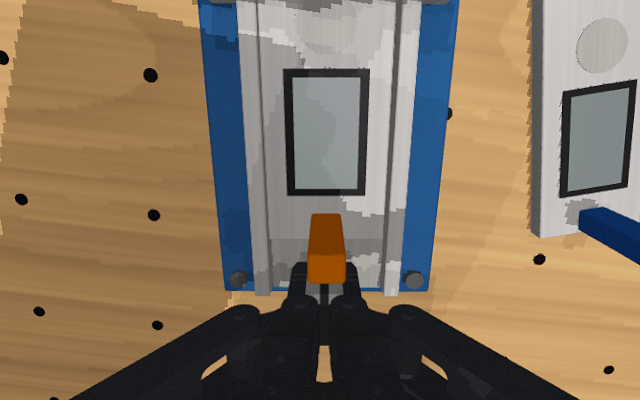

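>>> carry_out(
  plan=[
    [[0, 0, 0], [0.012, 0, 0], 0],
    [[0, 0, 0], [0.024, 0, 0], 0],
    [[0, 0, 0], [0.036, 0, 0], 0],
    [[0, 0, 0], [0.048, 0, 0], 0],
    [[0, 0, 0], [0.06, 0, 0], 0],
  ],
)

```text
t: 4.6
ee_pos: [513.4, -95.1, 60.3]
eef_rot: [-3.135, -0.197, -0.0]
contact_force: [-1.6, 0.0, -1.1]
finger_gap: 0.0
```

>>> carry_out(
  plan=[
    [[0, 0, 0], [0.005, 0, 0], 0],
    [[0, 0, 0], [0.01, 0, 0], 0],
    [[0, 0, 0], [0.015, 0, 0], 0],
    [[0, 0, 0], [0.02, 0, 0], 0],
    [[0, 0, 0], [0.025, 0, 0], 0],
  ],
)

```text
t: 5.02
ee_pos: [518.2, -94.5, 60.3]
eef_rot: [3.135, 0.197, 0.0]
contact_force: [-0.3, -0.1, -1.1]
finger_gap: 0.002
```

>>> carry_out(
  plan=[
    [[0, 0, 0], [0.004, 0, 0], 0],
    [[0, 0, 0], [0.008, 0, 0], 0],
    [[0, 0, 0], [0.012, 0, 0], 0],
    [[0, 0, 0], [0.016, 0, 0], 0],
    [[0, 0, 0], [0.018, 0, 0], 0],
  ],
)

```text
t: 5.43
ee_pos: [521.8, -94.0, 60.3]
eef_rot: [-3.135, -0.197, -0.0]
contact_force: [-2.1, -0.4, -0.6]
finger_gap: 0.001
```

```bash
python3 - <<'E'
from h import *
w=robot.camera("wrist");d=robot.camera("side")
crop(d["pixels"],290,190,110,90,7,"pics/sd2.png")
cv2.imwrite("pics/w7.png",w["pixels"])
st=robot.state();print(st["ee_pos"],st["eef_rot"],st["t"],st["contact_force"],st["finger_gap"])
E
```

```text
[521.81107967 -94.02667382  60.34523098] [3.13542302e+00 1.96756528e-01 3.38733694e-04] 5.5333 [ 0.71453255 -0.24230444 -1.01849155] 0.0008260387002411662
```

View pics/w7.png

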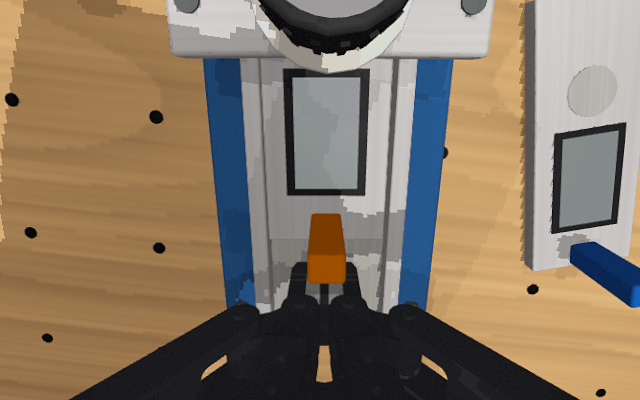

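>>> carry_out(
  plan=[
    [[0, 0, 0], [0.002, 0, 0], 0],
    [[0, 0, 0], [0.004, 0, 0], 0],
    [[0, 0, 0], [0.006, 0, 0], 0],
    [[0, 0, 0], [0.008, 0, 0], 0],
    [[0, 0, 0], [0.01, 0, 0], 0],
  ],
)

```text
t: 5.95
ee_pos: [523.6, -93.8, 60.3]
eef_rot: [3.135, 0.197, -0.0]
contact_force: [-2.7, -0.4, 2.6]
finger_gap: -0.002
```

>>> carry_out(
  plan=[
    [[0, 0, 0], [0.001, 0, 0], 0],
    [[0, 0, 0], [0.002, 0, 0], 0],
    [[0, 0, 0], [0.003, 0, 0], 0],
    [[0, 0, 0], [0.004, 0, 0], 0],
    [[0, 0, 0], [0.005, 0, 0], 0],
  ],
)

```text
t: 6.37
ee_pos: [523.9, -93.8, 60.3]
eef_rot: [3.135, 0.196, -0.002]
contact_force: [-10.5, -1.4, 8.2]
finger_gap: 0.0
```

>>> carry_out(
  plan=[
    [[0, 0, 0], [-0.005, 0, 0], 0],
    [[0, 0, 0], [-0.02, 0, 0], 0],
    [[0, 0, 0], [-0.06, 0, 0], 0],
    [[0, 0, 0], [-0.06, 0, -0.15], 0],
    [[0, 0, 0], [-0.06, 0, -0.3], 0],
  ],
)

```text
t: 6.78
ee_pos: [510.7, -95.0, 119.8]
eef_rot: [-3.135, -0.196, 0.005]
contact_force: [1.1, -0.2, 0.6]
finger_gap: 0.003
```

```bash
python3 - <<'E'
from h import *
s=robot.camera("scene");d=robot.camera("side");w=robot.camera("wrist")
crop(s["pixels"],230,165,110,100,7,"pics/sc3.png");crop(d["pixels"],290,190,110,90,7,"pics/sd3.png")
cv2.imwrite("pics/w8.png",w["pixels"])
import pickle;pickle.dump({k:np.array(v) for k,v in w.items()},open("w8.pkl","wb"))
st=robot.state();print(st["ee_pos"],st["t"],st["contact_force"],st["joint_pos"])
E
```

```text
[513.82520591 -95.50636245 122.34334043] 6.9333 [-0.03381742  0.5150554  -0.04802468] [-1.83837137e-01  3.14332040e-01 -2.30641863e-01  1.02153291e+00
  1.07746386e-04  2.83253849e+00]
```

View pics/sd3.png

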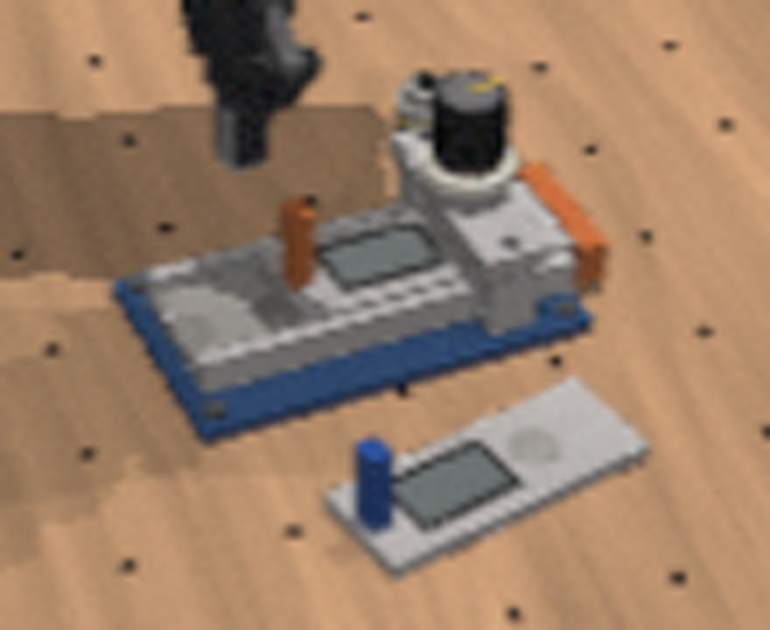

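View pics/w8.png

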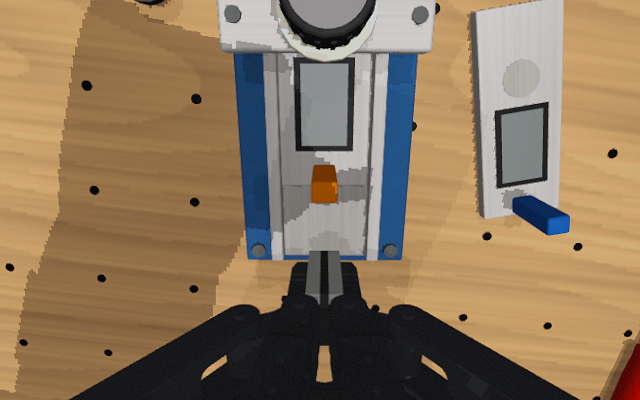

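Cassette home: the contact force was 10 N and the tab face matches x ≈ -93. Next I'll rise, move over the cap and wind the wrist back anticlockwise in the air.

>>> carry_out(
  plan=[
    [[0, 0, -0.07], [0, 0, -0.2], 70],
    [[0, 0, -0.15], [0, 0, -0.35], 70],
    [[0, 0, -0.22], [0.19, 0, -0.35], 70],
    [[0, 0, -0.3], [0.38, 0.005, -0.35], 70],
    [[0, 0, -0.38], [0.573, 0.007, -0.35], 70],
  ],
  force=20,
)

```text
t: 7.35
ee_pos: [627.7, -82.2, 190.4]
eef_rot: [2.936, 1.116, 0.001]
contact_force: [-1.2, -1.3, 0.6]
finger_gap: 0.693
```

>>> carry_out(
  plan=[
    [[0, 0, -0.078], [0, 0, 0], 70],
    [[0, 0, -0.156], [0, 0, 0], 70],
    [[0, 0, -0.234], [0, 0, 0], 70],
    [[0, 0, -0.31], [0, 0, 0], 70],
    [[0, 0, -0.39], [0, 0, 0], 70],
  ],
)

```text
t: 7.77
ee_pos: [626.2, -82.2, 188.9]
eef_rot: [-2.463, -1.949, 0.002]
contact_force: [-0.1, -0.2, -0.3]
finger_gap: 0.7
```

>>> carry_out(
  plan=[
    [[0, 0, -0.078], [0, 0, 0], 70],
    [[0, 0, -0.156], [0, 0, 0], 70],
    [[0, 0, -0.234], [0, 0, 0], 70],
    [[0, 0, -0.31], [0, 0, 0], 70],
    [[0, 0, -0.39], [0, 0, 0], 70],
  ],
)

```text
t: 8.18
ee_pos: [626.1, -82.3, 189.1]
eef_rot: [-1.762, -2.6, 0.001]
contact_force: [-0.3, 0.6, -0.8]
finger_gap: 0.7
```

>>> carry_out(
  plan=[
    [[0, 0, -0.078], [0, 0, 0], 70],
    [[0, 0, -0.156], [0, 0, 0], 70],
    [[0, 0, -0.234], [0, 0, 0], 70],
    [[0, 0, -0.31], [0, 0, 0], 70],
    [[0, 0, -0.39], [0, 0, 0], 70],
  ],
)

```text
t: 8.6
ee_pos: [626.1, -82.3, 189.1]
eef_rot: [-0.897, -3.01, 0.0]
contact_force: [0.6, -0.7, -0.9]
finger_gap: 0.698
```

>>> carry_out(
  plan=[
    [[0, 0, -0.078], [0, 0, 0], 70],
    [[0, 0, -0.156], [0, 0, 0], 70],
    [[0, 0, -0.234], [0, 0, 0], 70],
    [[0, 0, -0.31], [0, 0, 0], 70],
    [[0, 0, -0.39], [0, 0, 0], 70],
  ],
)

```text
t: 9.02
ee_pos: [626.1, -82.3, 189.1]
eef_rot: [0.052, -3.14, -0.0]
contact_force: [-0.5, -0.4, -0.6]
finger_gap: 0.703
```

```bash
cat > st.py <<'E'
from h import *
AX=np.array([627.8,-82.2]); YAW=0.1225
def rep(n=4):
    L=[]
    for i in range(n):
        L.append(robot.state()); robot.camera("wrist")
    st=L[-1]; f=np.mean([s["contact_force"] for s in L],0);m=np.mean([s["torque"] for s in L],0);p=np.mean([s["ee_pos"] for s in L],0)
    M=Ro.from_rotvec(st["eef_rot"]).as_matrix()
    print("t",st["t"],"pos",p.round(2),"F",f.round(2),"Fz each",[round(float(s["contact_force"][2]),1) for s in L],"M",m.round(3),[round(float(s["torque"][2]),3) for s in L])
    print("yaw",np.arctan2(M[1,0],M[0,0]).round(4),"tilt",M[:2,2].round(4),"gap",st["finger_gap"].round(3) if hasattr(st["finger_gap"],"round") else st["finger_gap"],"j6",st["joint_pos"][5].round(3))
    d=np.r_[AX-p[:2],0]; print("to axis, tool frame/200:",(M.T@d/200).round(4))
E
python3 - <<'E'
from st import *
rep()
w=robot.camera("wrist");cv2.imwrite("pics/w9.png",w["pixels"])
E
```

```text
t 9.1667 pos [626.12 -82.26 189.2 ] F [-0.17 -0.1  -0.01] Fz each [-0.6, 0.6, 0.4, -0.5] M [ 0.005 -0.012  0.026] [0.046, 0.035, 0.016, 0.007]
yaw -3.1177 tilt [-0.0011  0.0002] gap 0.6985073262322382 j6 -0.155
to axis, tool frame/200: [-0.0084  0.0001 -0.    ]
```

View pics/w9.png

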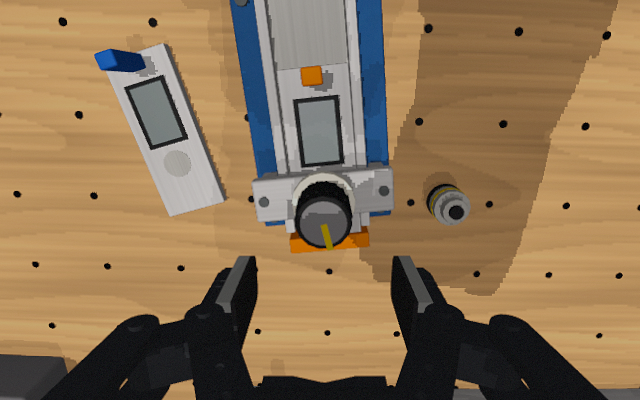

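```bash
python3 - <<'E'
from st import *
w=robot.camera("wrist")
crop(w["pixels"],240,165,160,100,5,"pics/w10.png")
g=cv2.cvtColor(w["pixels"],cv2.COLOR_BGR2GRAY)
P=[]
for x0,y0 in[(264,202),(384,190)]:
    r=g[y0-9:y0+10,x0-9:x0+10].astype(int); m=((r<r.max()*0.62)).astype(np.uint8)
    n,l,s,c=cv2.connectedComponentsWithStats(m); k=l[9,9]; print(k,s[k],c[k]+[x0-9,y0-9]); P.append(c[k]+[x0-9,y0-9])
a,b=[onz(w,p,58.5) for p in P];print((a+b)/2,np.linalg.norm(a-b),a-b)
E
```

```text
1 [ 4  3 10 11 81] [263.64197531 201.39506173]
1 [ 4  5 10 10 85] [383.47058824 190.38823529]
[627.77255173 -81.99860097  58.5       ] 91.96052303365889 [ 10.91064552 -91.31098297   0.        ]
```

View pics/w10.png

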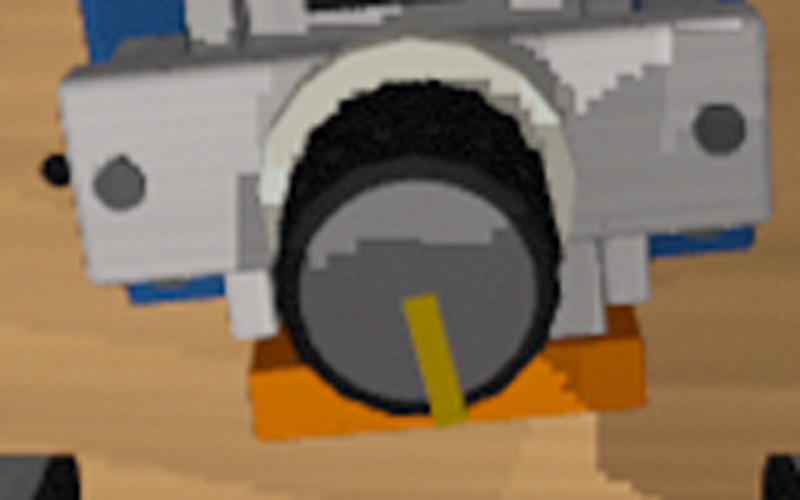

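>>> carry_out(
  plan=[
    [[0, 0, 0], [-0.008, 0, 0.1], 70],
    [[0, 0, 0], [-0.008, 0, 0.25], 70],
    [[0, 0, 0], [-0.008, 0, 0.35], 70],
    [[0, 0, 0], [-0.008, 0, 0.41], 70],
    [[0, 0, 0], [-0.008, 0, 0.435], 70],
  ],
)

```text
t: 9.73
ee_pos: [627.0, -82.0, 101.0]
eef_rot: [0.039, -3.138, -0.001]
contact_force: [-0.7, -0.1, 0.2]
finger_gap: 0.698
```

```bash
python3 - <<'E'
from st import *
rep(8)
w=robot.camera("wrist");cv2.imwrite("pics/w11.png",w["pixels"])
E
```

```text
t 10.0833 pos [628.19 -82.2  103.28] F [ 0.05 -0.15  0.41] Fz each [0.2, -0.9, 0.8, 1.0, 0.9, 0.2, 0.4, 0.6] M [-0.012  0.006  0.003] [-0.02, 0.011, 0.0, 0.022, -0.015, -0.004, -0.019, 0.045]
yaw -3.1149 tilt [ 0.0016 -0.0002] gap 0.6981817729851316 j6 -0.157
to axis, tool frame/200: [ 0.0019  0.0001 -0.    ]
```

View pics/w11.png

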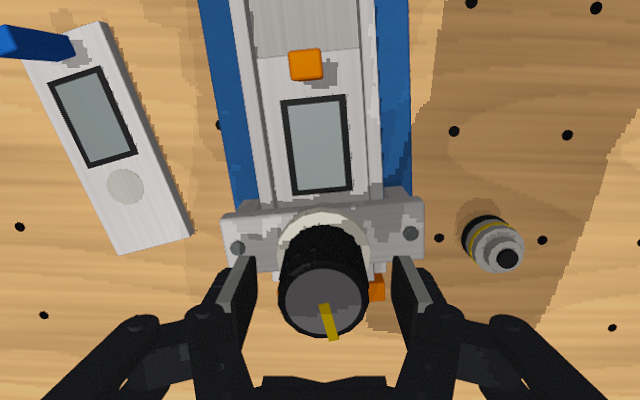

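>>> carry_out(
  plan=[
    [[0, 0, 0], [0, 0, 0], 40],
    [[0, 0, 0], [0, 0, 0], 35],
    [[0, 0, 0], [0, 0, 0], 30],
    [[0, 0, 0], [0, 0, 0], 30],
    [[0, 0, 0], [0, 0, 0], 30],
  ],
  force=20,
)

```text
t: 10.6
ee_pos: [628.4, -82.4, 103.6]
eef_rot: [-0.042, 3.141, -0.001]
contact_force: [-1.0, -3.2, 5.2]
finger_gap: 0.417
```

```bash
python3 - <<'E'
from st import *
rep(6)
w=robot.camera("wrist");crop(w["pixels"],200,200,250,150,3,"pics/w12.png")
E
```

```text
t 10.85 pos [628.36 -82.43 103.61] F [-0.44 -2.78  5.4 ] Fz each [5.2, 6.0, 5.4, 5.1, 5.3, 5.5] M [-0.555  0.188  0.01 ] [-0.017, -0.002, 0.005, 0.017, 0.033, 0.023]
yaw -3.1147 tilt [ 0.0004 -0.0004] gap 0.41450358355890565 j6 -0.157
to axis, tool frame/200: [ 0.0028  0.0012 -0.    ]
```

View pics/w12.png

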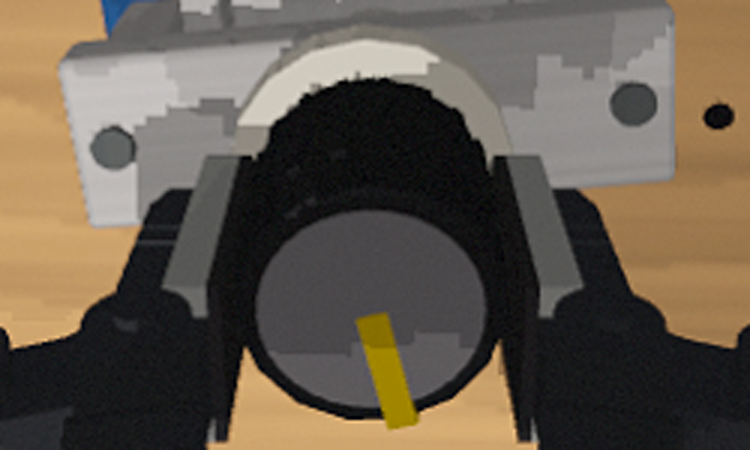

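The grip is on, with Fz +5.4 N because the pads pressed down slightly as they closed. Now a trial turn to feel the screw's lead.

>>> carry_out(
  plan=[
    [[0, 0, 0.04], [0, 0, 0.0005], 30],
    [[0, 0, 0.08], [0, 0, 0.001], 30],
    [[0, 0, 0.12], [0, 0, 0.0015], 30],
    [[0, 0, 0.16], [0, 0, 0.002], 30],
    [[0, 0, 0.2], [0, 0, 0.0025], 30],
  ],
)

```text
t: 11.37
ee_pos: [628.3, -82.6, 102.9]
eef_rot: [0.455, 3.108, -0.001]
contact_force: [0.4, -3.9, 2.5]
finger_gap: 0.414
```

```bash
python3 - <<'E'
from st import *
rep(6)
E
```

```text
t 11.6167 pos [628.27 -82.6  102.88] F [ 0.11 -5.18  2.73] Fz each [2.5, 3.2, 3.1, 2.5, 2.5, 2.6] M [-1.083e+00  1.000e-03 -4.000e-02] [0.101, -0.1, -0.039, -0.055, -0.07, -0.079]
yaw 2.8568 tilt [ 0.0002 -0.0007] gap 0.41352793011836275 j6 0.154
to axis, tool frame/200: [ 0.0028  0.0012 -0.    ]
```

>>> carry_out(
  plan=[
    [[0, 0, 0.06], [-0.0002, -0.0007, 0.0008], 30],
    [[0, 0, 0.12], [-0.0004, -0.0014, 0.0018], 30],
    [[0, 0, 0.18], [-0.0004, -0.0014, 0.0028], 30],
    [[0, 0, 0.24], [-0.0004, -0.0014, 0.0038], 30],
    [[0, 0, 0.3], [-0.0004, -0.0014, 0.0047], 30],
  ],
)

```text
t: 12.08
ee_pos: [628.1, -82.9, 101.7]
eef_rot: [-1.166, -2.917, 0.001]
contact_force: [-0.0, -6.4, 0.7]
finger_gap: 0.412
```

```bash
python3 - <<'E'
from st import *
rep(6)
E
```

```text
t 12.3333 pos [628.08 -82.9  101.73] F [ 0.08 -5.99  1.12] Fz each [0.7, 1.7, 0.8, 1.3, 1.7, 0.5] M [-1.226  0.035 -0.062] [0.011, -0.088, -0.048, -0.083, -0.083, -0.08]
yaw 2.3855 tilt [-0.0003 -0.0007] gap 0.41526125360518246 j6 0.625
to axis, tool frame/200: [ 0.0034  0.0016 -0.    ]
```

>>> carry_out(
  plan=[
    [[0, 0, 0.06], [0.0005, 0.0005, 0.0011], 30],
    [[0, 0, 0.12], [0.001, 0.001, 0.0022], 30],
    [[0, 0, 0.18], [0.001, 0.001, 0.0033], 30],
    [[0, 0, 0.24], [0.001, 0.001, 0.0044], 30],
    [[0, 0, 0.3], [0.001, 0.001, 0.0054], 30],
  ],
)

```text
t: 12.8
ee_pos: [627.8, -82.9, 100.6]
eef_rot: [1.815, 2.564, -0.002]
contact_force: [-1.9, -8.9, 1.4]
finger_gap: 0.413
```

```bash
python3 - <<'E'
from st import *
rep(6)
E
```

```text
t 13.05 pos [627.83 -82.95 100.56] F [-1.97 -8.21  1.25] Fz each [1.4, 2.0, 1.0, 1.3, 0.4, 1.5] M [-1.756  0.356 -0.065] [0.06, -0.139, -0.092, -0.07, -0.09, -0.061]
yaw 1.914 tilt [-0.0008 -0.0013] gap 0.41557603071609533 j6 1.097
to axis, tool frame/200: [ 0.0036  0.0011 -0.    ]
```

>>> carry_out(
  plan=[
    [[0, 0, 0.03], [-0.001, -0.0005, 0.0006], 30],
    [[0, 0, 0.06], [-0.0022, -0.0014, 0.0012], 30],
    [[0, 0, 0.09], [-0.0022, -0.0014, 0.0018], 30],
    [[0, 0, 0.12], [-0.0022, -0.0014, 0.0024], 30],
    [[0, 0, 0.15], [-0.0022, -0.0014, 0.0028], 30],
  ],
)

```text
t: 13.52
ee_pos: [627.7, -83.2, 100.0]
eef_rot: [-2.101, -2.335, 0.002]
contact_force: [-2.3, -6.3, 0.1]
finger_gap: 0.413
```

```bash
python3 - <<'E'
from st import *
rep(6)
E
```

```text
t 13.7667 pos [627.66 -83.17  99.96] F [-1.99 -6.2   1.24] Fz each [0.1, 0.9, 1.4, 1.8, 0.5, 2.7] M [-1.285  0.367 -0.021] [0.06, -0.009, -0.03, -0.033, -0.032, -0.081]
yaw 1.6786 tilt [-0.0009 -0.0008] gap 0.413880881470195 j6 1.332
to axis, tool frame/200: [ 0.0047  0.0012 -0.    ]
```

>>> carry_out(
  plan=[
    [[0, 0, 0.03], [-0.0008, -0.0003, 0.0006], 30],
    [[0, 0, 0.06], [-0.0015, -0.0006, 0.0012], 30],
    [[0, 0, 0.09], [-0.0015, -0.0006, 0.0018], 30],
    [[0, 0, 0.12], [-0.0015, -0.0006, 0.0024], 30],
    [[0, 0, 0.15], [-0.0015, -0.0006, 0.0029], 30],
  ],
)

```text
t: 14.23
ee_pos: [627.5, -83.3, 99.4]
eef_rot: [-2.361, -2.072, 0.002]
contact_force: [-1.4, -4.1, 1.4]
finger_gap: 0.411
```

```bash
python3 - <<'E'
from st import *
rep(6)
E
```

```text
t 14.4833 pos [627.51 -83.27  99.37] F [-2.24 -4.63  1.55] Fz each [1.4, 1.9, 1.0, 1.7, 1.9, 1.5] M [-1.027  0.483 -0.025] [0.043, -0.016, -0.042, -0.008, -0.073, -0.054]
yaw 1.4431 tilt [-0.001  -0.0004] gap 0.4177969294454291 j6 1.567
to axis, tool frame/200: [ 0.0055  0.0007 -0.    ]
```

>>> carry_out(
  plan=[
    [[0, 0, 0.03], [-0.0005, -0.0003, 0.0006], 30],
    [[0, 0, 0.06], [-0.001, -0.0005, 0.0012], 30],
    [[0, 0, 0.09], [-0.001, -0.0005, 0.0018], 30],
    [[0, 0, 0.12], [-0.001, -0.0005, 0.0023], 30],
    [[0, 0, 0.15], [-0.001, -0.0005, 0.0028], 30],
  ],
)

```text
t: 14.95
ee_pos: [627.4, -83.3, 98.8]
eef_rot: [-2.588, -1.781, 0.002]
contact_force: [-3.6, -3.3, 2.6]
finger_gap: 0.412
```

```bash
python3 - <<'E'
from st import *
rep(6)
w=robot.camera("wrist");crop(w["pixels"],200,200,250,150,3,"pics/w13.png")
E
```

```text
t 15.2 pos [627.36 -83.31  98.79] F [-3.21 -4.03  0.8 ] Fz each [2.6, 0.5, -0.0, 0.9, 0.5, 0.5] M [-0.805  0.629 -0.035] [0.061, -0.026, -0.061, -0.102, -0.052, -0.033]
yaw 1.2085 tilt [-0.0011 -0.0001] gap 0.41296227429137283 j6 1.801
to axis, tool frame/200: [ 0.006   0.0001 -0.    ]
```

View pics/w13.png

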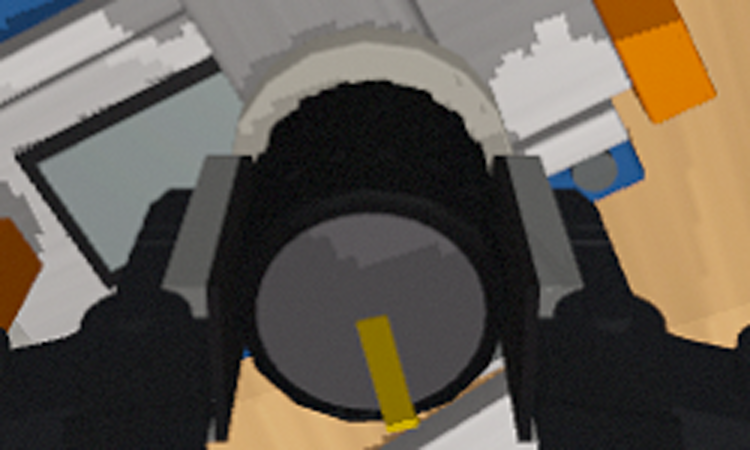

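The cap turns with the grip and doesn't slip; the yellow line is still at (390,375) in the tool view. Continuing.

>>> carry_out(
  plan=[
    [[0, 0, 0.03], [-0.0005, -0.0005, 0.0006], 30],
    [[0, 0, 0.06], [-0.0008, -0.001, 0.0012], 30],
    [[0, 0, 0.09], [-0.0008, -0.001, 0.0018], 30],
    [[0, 0, 0.12], [-0.0008, -0.001, 0.0023], 30],
    [[0, 0, 0.15], [-0.0008, -0.001, 0.0029], 30],
  ],
)

```text
t: 15.72
ee_pos: [627.2, -83.3, 98.3]
eef_rot: [-2.778, -1.465, 0.001]
contact_force: [-4.0, -3.0, 2.7]
finger_gap: 0.416
```

```bash
python3 - <<'E'
from st import *
rep(6)
E
```

```text
t 15.9667 pos [627.19 -83.29  98.29] F [-3.76 -3.28  1.97] Fz each [2.7, 1.6, 1.5, 1.2, 2.4, 2.3] M [-0.73   0.781  0.002] [0.081, -0.027, -0.01, 0.029, -0.001, -0.061]
yaw 0.9733 tilt [-0.0009  0.0001] gap 0.41445673605650424 j6 2.036
to axis, tool frame/200: [ 0.0062 -0.0005 -0.    ]
```

Turned 2.20 rad so far at about 2.47 mm/rad. The wrist range is running out, so I'll regrip now, before the clutch slips, and do the rest in one stroke.

>>> carry_out(
  plan=[
    [[0, 0, 0], [0, 0, 0], 70],
    [[0, 0, 0], [0, 0, 0], 70],
    [[0, 0, 0], [0, 0, 0], 70],
    [[0, 0, -0.07], [0, 0, 0], 70],
    [[0, 0, -0.14], [0, 0, 0], 70],
  ],
)

```text
t: 16.43
ee_pos: [627.7, -83.1, 98.5]
eef_rot: [-2.597, -1.768, -0.001]
contact_force: [-0.2, -0.7, -0.3]
finger_gap: 0.698
```

>>> carry_out(
  plan=[
    [[0, 0, -0.078], [0, 0, 0], 70],
    [[0, 0, -0.156], [0, 0, 0], 70],
    [[0, 0, -0.234], [0, 0, 0], 70],
    [[0, 0, -0.31], [0, 0, 0], 70],
    [[0, 0, -0.39], [0, 0, 0], 70],
  ],
)

```text
t: 16.85
ee_pos: [627.7, -83.1, 98.5]
eef_rot: [-1.942, -2.469, -0.001]
contact_force: [-0.5, -0.4, -0.3]
finger_gap: 0.701
```

>>> carry_out(
  plan=[
    [[0, 0, -0.078], [0, 0, 0], 70],
    [[0, 0, -0.156], [0, 0, 0], 70],
    [[0, 0, -0.234], [0, 0, 0], 70],
    [[0, 0, -0.31], [0, 0, 0], 70],
    [[0, 0, -0.39], [0, 0, 0], 70],
  ],
)

```text
t: 17.27
ee_pos: [627.8, -83.1, 98.5]
eef_rot: [1.108, 2.939, 0.001]
contact_force: [1.2, -0.1, 0.6]
finger_gap: 0.7
```

>>> carry_out(
  plan=[
    [[0, 0, -0.078], [0, 0, 0], 70],
    [[0, 0, -0.156], [0, 0, 0], 70],
    [[0, 0, -0.234], [0, 0, 0], 70],
    [[0, 0, -0.31], [0, 0, 0], 70],
    [[0, 0, -0.39], [0, 0, 0], 70],
  ],
)

```text
t: 17.68
ee_pos: [627.7, -83.1, 98.5]
eef_rot: [0.171, 3.137, 0.001]
contact_force: [0.2, 0.2, 0.3]
finger_gap: 0.699
```

```bash
python3 - <<'E'
from st import *
rep(6)
w=robot.camera("wrist");crop(w["pixels"],200,200,250,150,3,"pics/w14.png")
s=robot.camera("scene");d=robot.camera("side")
crop(s["pixels"],230,165,110,100,7,"pics/sc4.png");crop(d["pixels"],290,190,110,90,7,"pics/sd4.png")
E
```

```text
t 17.9333 pos [627.71 -83.13  98.51] F [ 0.03  0.15 -0.02] Fz each [0.3, -0.1, -0.4, -0.3, 0.2, 0.1] M [0.012 0.01  0.002] [-0.006, 0.011, 0.012, -0.018, -0.017, 0.034]
yaw 3.0213 tilt [0.0001 0.0001] gap 0.6997815607132373 j6 -0.012
to axis, tool frame/200: [0.0001 0.0046 0.    ]
```

View pics/w14.png

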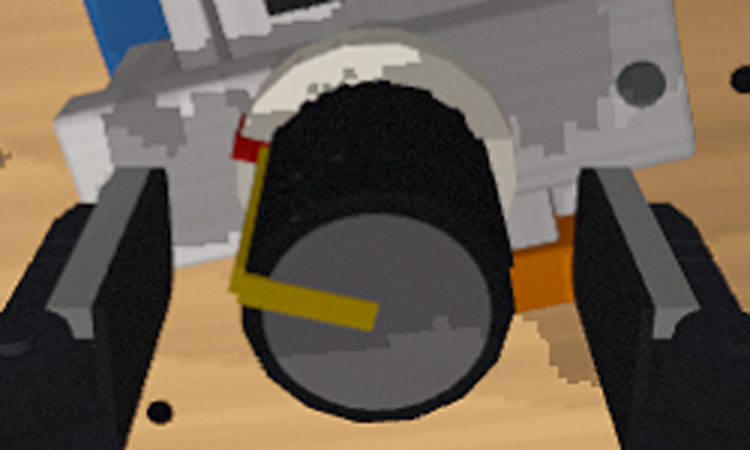

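View pics/sd4.png

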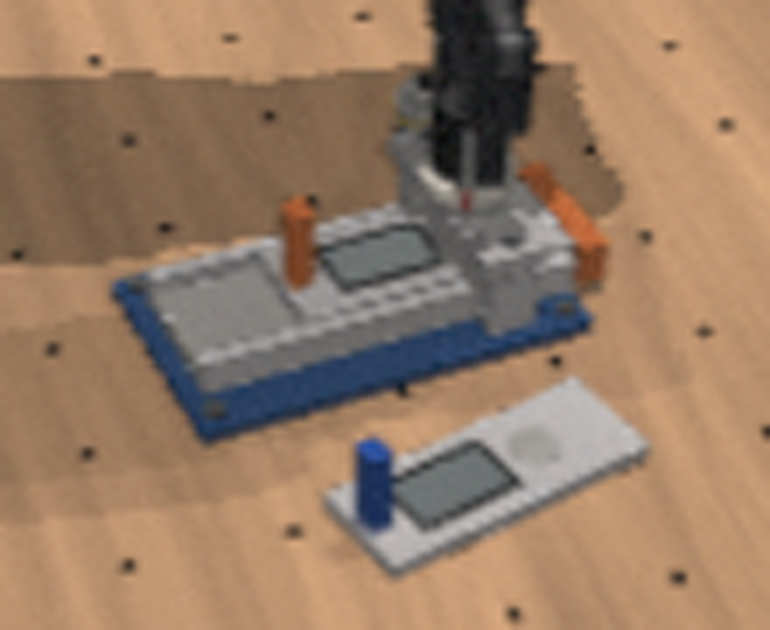

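Red and yellow lines still meet, and the collar mark is visible at (245,140). All forces read zero with the jaws open. Centring 0.9 mm and regripping.

>>> carry_out(
  plan=[
    [[0, 0, 0], [0, 0.0045, 0], 70],
    [[0, 0, 0], [0, 0.0045, 0], 40],
    [[0, 0, 0], [0, 0.0045, 0], 30],
    [[0, 0, 0], [0, 0.0045, 0], 30],
    [[0, 0, 0], [0, 0.0045, -0.0015], 30],
  ],
  force=20,
)

```text
t: 18.55
ee_pos: [627.7, -82.5, 98.8]
eef_rot: [-0.183, -3.136, 0.0]
contact_force: [-0.2, -1.8, -4.2]
finger_gap: 0.413
```

```bash
python3 - <<'E'
from st import *
rep(6)
E
```

```text
t 18.8 pos [627.67 -82.52  98.71] F [ 0.3  -2.02 -1.76] Fz each [-4.2, -1.5, -0.6, -1.8, -0.8, -1.8] M [-0.381 -0.088 -0.015] [-0.015, -0.024, -0.018, -0.038, -0.036, 0.04]
yaw 3.0252 tilt [-0.0002 -0.0002] gap 0.41172439555335744 j6 -0.014
to axis, tool frame/200: [-0.0004  0.0017 -0.    ]
```

>>> carry_out(
  plan=[
    [[0, 0, 0.02], [0, 0, 0.0008], 30],
    [[0, 0, 0.04], [0, 0, 0.0012], 30],
    [[0, 0, 0.06], [0, 0, 0.0016], 30],
    [[0, 0, 0.08], [0, 0, 0.002], 30],
    [[0, 0, 0.1], [0, 0, 0.0024], 30],
  ],
)

```text
t: 19.27
ee_pos: [627.7, -82.6, 98.6]
eef_rot: [0.431, 3.112, -0.0]
contact_force: [-2.0, -3.2, 3.1]
finger_gap: 0.418
```

```bash
python3 - <<'E'
from st import *
rep(6)
E
```

```text
t 19.5167 pos [627.77 -82.54  98.61] F [-1.82 -3.04  4.13] Fz each [3.1, 3.3, 3.9, 4.6, 4.4, 5.5] M [-0.595  0.337  0.024] [0.141, 0.012, 0.007, 0.014, -0.02, -0.011]
yaw 2.8691 tilt [ 0.0003 -0.0003] gap 0.412197053137255 j6 0.142
to axis, tool frame/200: [ 0.0003  0.0017 -0.    ]
```

>>> carry_out(
  plan=[
    [[0, 0, 0], [0, 0, -0.0005], 30],
    [[0, 0, 0], [0, 0, -0.001], 30],
    [[0, 0, 0], [0, 0, -0.001], 30],
    [[0, 0, 0], [0, 0, -0.001], 30],
    [[0, 0, 0], [0, 0, -0.001], 30],
  ],
)

```text
t: 19.98
ee_pos: [627.8, -82.5, 98.6]
eef_rot: [0.428, 3.112, -0.0]
contact_force: [-0.1, -4.2, 4.9]
finger_gap: 0.414
```

```bash
python3 - <<'E'
from st import *
rep(8)
w=robot.camera("wrist");crop(w["pixels"],200,200,250,150,3,"pics/w15.png")
d=robot.camera("side");crop(d["pixels"],290,190,110,90,7,"pics/sd5.png")
E
```

```text
t 20.3333 pos [627.76 -82.48  98.59] F [-1.27 -4.31  5.19] Fz each [4.9, 5.2, 5.0, 4.3, 5.1, 5.2, 6.0, 5.8] M [-0.963  0.34   0.026] [-0.025, 0.095, 0.025, 0.069, 0.018, 0.06, -0.073, 0.041]
yaw 2.8682 tilt [ 0.0001 -0.0001] gap 0.41146873693211367 j6 0.143
to axis, tool frame/200: [ 0.0002  0.0014 -0.    ]
```

View pics/w15.png

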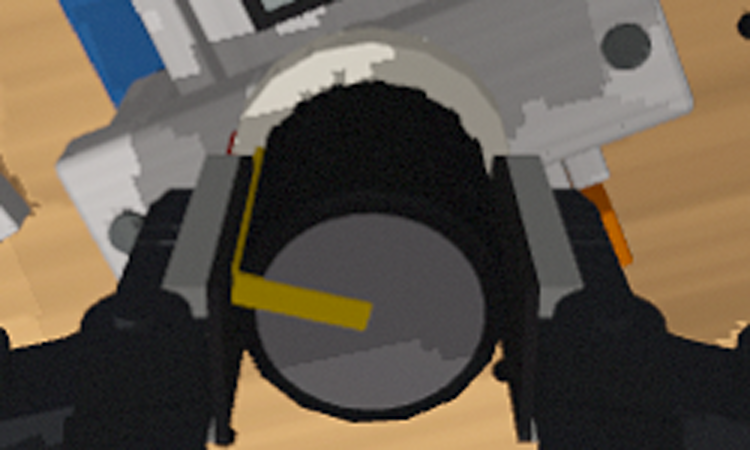

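View pics/sd5.png

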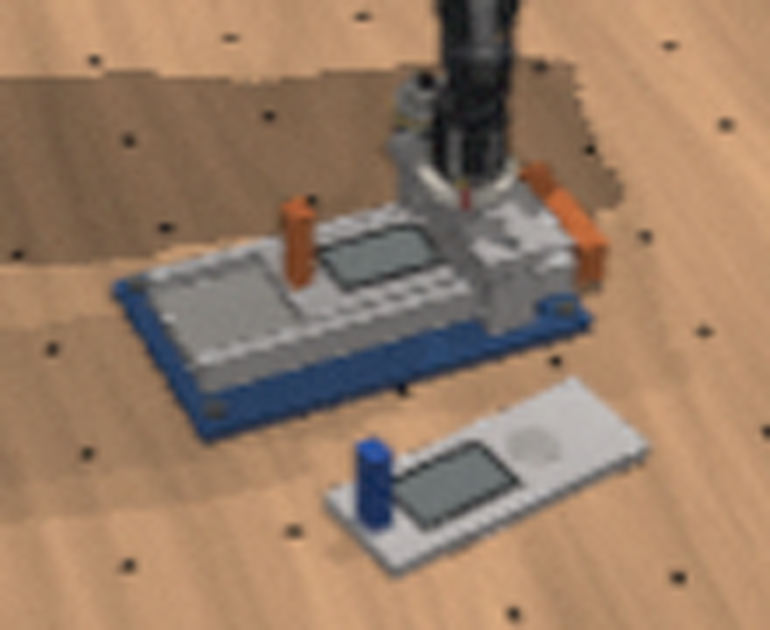

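```bash
python3 - <<'E'
import cv2,numpy as np
for n in ["sd4","sd5"]:
    im=cv2.imread(f"pics/{n}.png").astype(int); r=im[165:230,430:510]
    b,g,rr=r[...,0],r[...,1],r[...,2]
    w=np.clip(rr-1.6*np.maximum(g,b)-5,0,None).astype(float); yy,xx=np.mgrid[:r.shape[0],:r.shape[1]]
    print(n,"red",(w*xx).sum()/w.sum()+430,(w*yy).sum()/w.sum()+165,w.sum())
    w=np.clip(np.minimum(rr,g)-1.5*b-10,0,None).astype(float)
    print(n,"yel",(w*xx).sum()/max(w.sum(),1)+430,(w*yy).sum()/max(w.sum(),1)+165,w.sum())
    crop=im[150:230,430:510].astype(np.uint8); cv2.imwrite(f"pics/{n}z.png",cv2.resize(crop,None,fx=6,fy=6))
a=np.hstack([cv2.imread("pics/sd4z.png"),cv2.imread("pics/sd5z.png")]);cv2.imwrite("pics/sdz.png",cv2.resize(a,(780,390)))
E
```

```text
sd4 red 465.2177419354839 202.98387096774195 24.799999999999926
sd4 yel 430.0 165.0 0.0
sd5 red 465.26011560693644 200.96531791907515 34.59999999999985
sd5 yel 430.0 165.0 0.0
```

View pics/sdz.png

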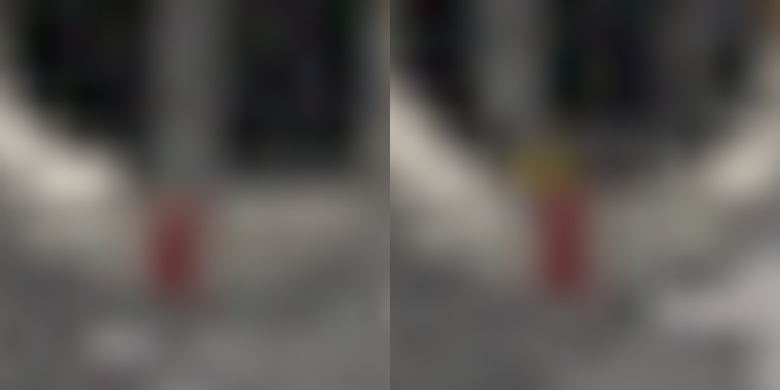

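The collar's red mark didn't move while the yellow line went clockwise, so the clutch is already slipping (about 0.15 rad). From here I stop sinking and ease the press back toward zero.

>>> carry_out(
  plan=[
    [[0, 0, 0], [0, 0, -0.0004], 30],
    [[0, 0, 0.02], [0, 0, -0.0008], 30],
    [[0, 0, 0.04], [0, 0, -0.0008], 30],
    [[0, 0, 0.06], [0, 0, -0.0008], 30],
    [[0, 0, 0.08], [0, 0, -0.0008], 30],
  ],
)

```text
t: 20.9
ee_pos: [627.7, -82.5, 98.6]
eef_rot: [-0.625, -3.079, 0.0]
contact_force: [0.0, -5.2, 2.9]
finger_gap: 0.415
```

```bash
python3 - <<'E'
from st import *
rep(4)
d=robot.camera("side");crop(d["pixels"],350,208,15,15,40,"pics/sd6.png")
E
```

```text
t 21.05 pos [627.71 -82.5   98.61] F [-0.44 -5.1   3.15] Fz each [2.9, 2.6, 4.1, 3.0] M [-1.033  0.219  0.053] [0.152, 0.091, -0.002, -0.031]
yaw 2.7422 tilt [-0.0001 -0.0002] gap 0.41348953220170964 j6 0.269
to axis, tool frame/200: [ 0.0002  0.0016 -0.    ]
```

View pics/sd6.png

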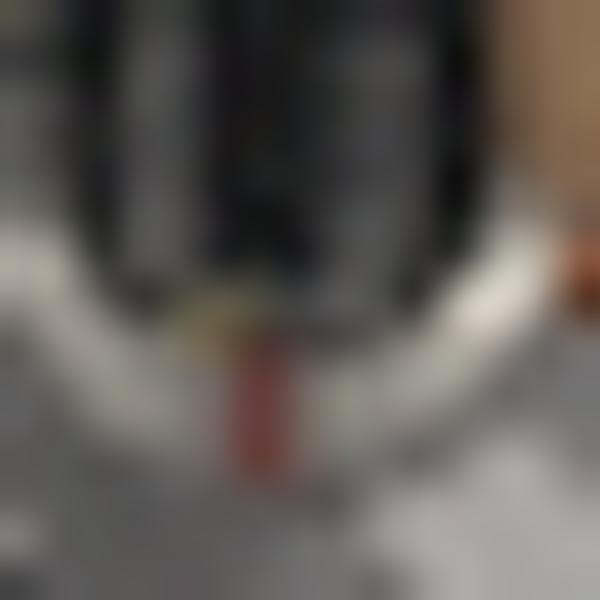

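>>> carry_out(
  plan=[
    [[0, 0, 0.03], [0, 0, -0.0002], 30],
    [[0, 0, 0.06], [0, 0, -0.0002], 30],
    [[0, 0, 0.1], [0, 0, -0.0002], 30],
    [[0, 0, 0.13], [0, 0, -0.0002], 30],
    [[0, 0, 0.16], [0, 0, -0.0002], 30],
  ],
)

```text
t: 21.57
ee_pos: [627.7, -82.5, 98.6]
eef_rot: [-1.007, -2.976, 0.0]
contact_force: [-0.7, -4.9, 2.1]
finger_gap: 0.413
```

```bash
python3 - <<'E'
from st import *
rep(4)
E
```

```text
t 21.7167 pos [627.66 -82.52  98.6 ] F [-0.89 -4.94  2.75] Fz each [2.1, 2.8, 2.7, 3.3] M [-1.126  0.244  0.032] [0.126, -0.0, 0.038, -0.036]
yaw 2.4908 tilt [-0.0002 -0.0002] gap 0.4139849637844878 j6 0.52
to axis, tool frame/200: [ 0.0004  0.0017 -0.    ]
```

>>> carry_out(
  plan=[
    [[0, 0, 0.05], [0, 0, -0.0002], 30],
    [[0, 0, 0.1], [0, 0, -0.0002], 30],
    [[0, 0, 0.15], [0, 0, -0.0002], 30],
    [[0, 0, 0.2], [0, 0, -0.0002], 30],
    [[0, 0, 0.25], [0, 0, -0.0002], 30],
  ],
)

```text
t: 22.18
ee_pos: [627.6, -82.6, 98.6]
eef_rot: [-1.57, -2.721, 0.001]
contact_force: [-0.8, -5.6, 3.6]
finger_gap: 0.419
```

```bash
python3 - <<'E'
from st import *
rep(4)
d=robot.camera("side");crop(d["pixels"],350,208,15,15,40,"pics/sd7.png")
E
```

```text
t 22.3333 pos [627.62 -82.55  98.63] F [-1.17 -5.55  3.19] Fz each [3.6, 3.7, 3.3, 2.2] M [-1.172  0.284  0.04 ] [0.142, 0.027, 0.019, -0.028]
yaw 2.0977 tilt [-0.0003 -0.0003] gap 0.41536105192233086 j6 0.913
to axis, tool frame/200: [ 0.0011  0.0017 -0.    ]
```

View pics/sd7.png

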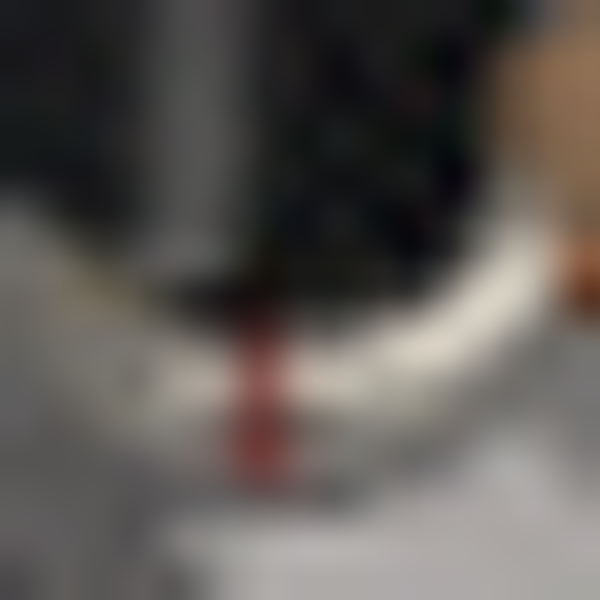

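>>> carry_out(
  plan=[
    [[0, 0, 0.06], [0, 0, -0.0004], 30],
    [[0, 0, 0.12], [0, 0, -0.0004], 30],
    [[0, 0, 0.18], [0, 0, -0.0004], 30],
    [[0, 0, 0.24], [0, 0, -0.0004], 30],
    [[0, 0, 0.3], [0, 0, -0.0004], 30],
  ],
)

```text
t: 22.85
ee_pos: [627.6, -82.6, 98.6]
eef_rot: [-2.163, -2.278, 0.001]
contact_force: [-0.3, -6.3, 1.9]
finger_gap: 0.412
```

```bash
python3 - <<'E'
from st import *
rep(5)
w=robot.camera("wrist");crop(w["pixels"],200,200,250,150,3,"pics/w16.png")
d=robot.camera("side");crop(d["pixels"],350,208,15,15,40,"pics/sd8.png")
E
```

```text
t 23.05 pos [627.56 -82.58  98.65] F [-1.16 -5.92  2.57] Fz each [1.9, 2.8, 3.4, 2.6, 2.2] M [-1.216  0.256  0.028] [0.164, 0.005, 0.003, -0.013, -0.02]
yaw 1.6271 tilt [-0.0004 -0.0003] gap 0.4167158840474518 j6 1.384
to axis, tool frame/200: [ 0.0018  0.0013 -0.    ]
```

View pics/w16.png

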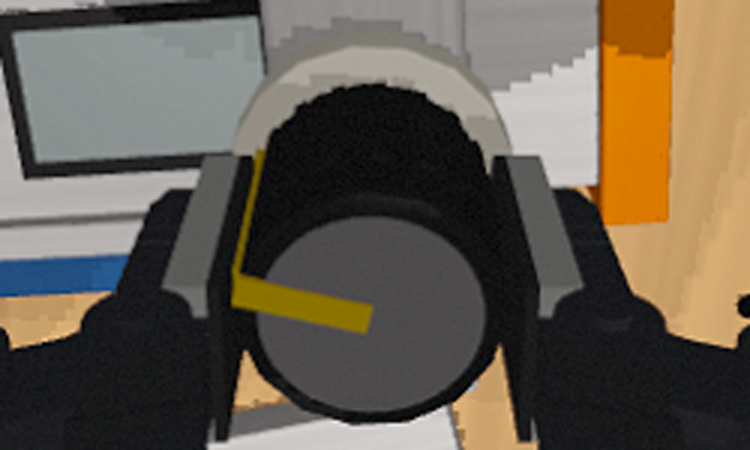

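Slip is about 1.4 rad (four clicks). Releasing and rising.

>>> carry_out(
  plan=[
    [[0, 0, 0], [0, 0, 0], 45],
    [[0, 0, 0], [0, 0, 0], 70],
    [[0, 0, 0], [0, 0, 0], 80],
    [[0, 0, 0], [0, 0, 0], 80],
    [[0, 0, 0], [0, 0, 0], 80],
  ],
)

```text
t: 23.62
ee_pos: [627.7, -82.2, 98.8]
eef_rot: [-2.157, -2.283, -0.0]
contact_force: [0.6, 0.3, 0.7]
finger_gap: 0.799
```

>>> carry_out(
  plan=[
    [[0, 0, 0], [0, 0, -0.1], 80],
    [[0, 0, 0], [0, 0, -0.25], 80],
    [[0, 0, 0], [0, 0, -0.4], 80],
    [[0, 0, 0], [0, 0, -0.5], 80],
    [[0, 0, 0], [0, 0, -0.5], 80],
  ],
)

```text
t: 24.03
ee_pos: [629.5, -82.5, 203.5]
eef_rot: [2.154, 2.28, 0.006]
contact_force: [0.4, -0.2, -0.6]
finger_gap: 0.801
```

```bash
python3 - <<'E'
from st import *
rep(5)
w=robot.camera("wrist");crop(w["pixels"],220,140,200,130,4,"pics/w17.png")
s=robot.camera("scene");d=robot.camera("side")
crop(s["pixels"],230,165,110,85,7,"pics/sc9.png");crop(d["pixels"],290,190,110,80,7,"pics/sd9.png")
E
```

```text
t 24.2333 pos [628.26 -82.38 199.97] F [-0.05 -0.14 -0.43] Fz each [-0.6, -0.5, 0.1, -0.5, -0.8] M [ 0.012 -0.009 -0.01 ] [-0.003, -0.053, -0.047, 0.041, 0.014]
yaw 1.6274 tilt [-0.0016  0.0003] gap 0.8033547795626204 j6 1.384
to axis, tool frame/200: [ 0.001  -0.0022  0.    ]
```

View pics/w17.png

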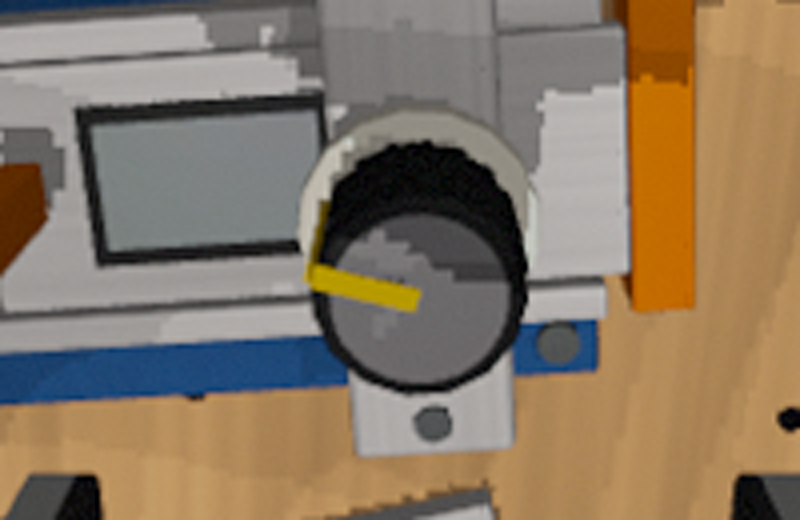

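View pics/sd9.png

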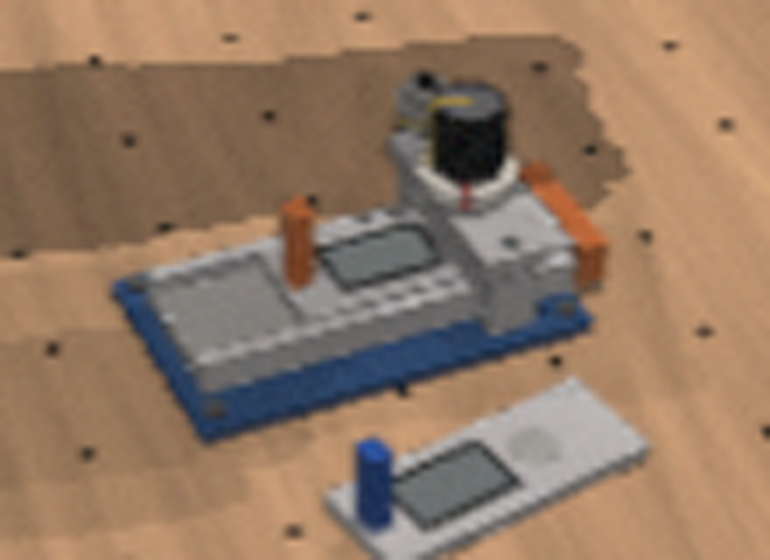

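The jaws are clear. Yellow now points toward the tab side at (310,275), and red faces the side camera at (466,195). One numerical check of the angle between them.

```bash
python3 - <<'E'
from st import *
w=robot.camera("wrist");d=robot.camera("side")
W=lambda x,y:(220+(x+.5)/4-.5,140+(y+.5)/4-.5)
D=lambda x,y:(290+(x+.5)/7-.5,190+(y+.5)/7-.5)
a=onz(w,W(418,300),108);b=onz(w,W(311,274),108);v=b-a;ya=np.arctan2(v[1],v[0])
r=onz(d,D(466,197),70.5);u=r[:2]-AX;ra=np.arctan2(u[1],u[0])
print(a,b,"yellow",ya,"red",r,ra,np.linalg.norm(u),"slip cw",(ra-ya)%(2*np.pi))
print(robot.state()["contact_force"],robot.state()["t"])
E
```

```text
[627.94781415 -82.39726592 108.        ] [610.39473219 -78.91460131 108.        ] yellow 2.9457287290582097 red [ 618.76752274 -105.17540693   70.5       ] -1.945372160068287 24.687141774075894 slip cw 1.3920844180530896
[-0.27900963  0.12075138 -0.13986316] 24.5333
```

```bash
python3 - <<'E'
from bench import robot
print(robot.hand_in())
E
```

```text
the job is handed in; nothing more can be done
None
```

I pushed the cassette home, tightened the clamp about four clicks, let go and handed the job in at about 24.5 s. Handing in gives no verdict.

- **Cassette:** I moved it slowly the last few millimetres until it met the stop with about 10.5 N. The finger position there put the tab's pushed face within about 0.5 mm of home. The side view after release showed the tab in the same place.
- **Cap:** I turned it about 2.2 rad, sinking about 2.47 mm per rad, then took a new grip. After that the clutch slipped, and I stopped sinking.
- **Slip:** the lines measured 1.39 rad apart in the camera pictures, and the wrist had turned 1.40 rad since the new grip. The allowed range is 1.0 to 2.1 rad.
- **Force on the cap:** I pressed down 2 to 5 N while the clutch slipped, peaking at about 5.2 N early on. That is slightly over the 5 N called harmless and short of the crush limit. It was never held up while slipping, except for about 1.5 N right after the new grip.
- **At the end:** the jaws were open about 100 mm above the cap with forces near zero, and nothing else in view looked moved.

**Not checked:** I couldn't measure the clamp's force on the cassette directly. The wrist torque readings were too noisy to show the clutch slipping, so I judged that from the lines and from the cap no longer sinking.

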